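# Tilt up the cutting-plan display

### The job

On the cutting table, swing up the hinged screen of the cutting-plan display (the wider of the two flat hinged units, with the screen on top) so that it leans about 60 degrees from flat and the cutter standing across the table can read it, and let go of it there. Leave the cover of the narrower label printer as it is.

Things in the scene. Friction and masses are not known exactly. Their poses are not given: they have to be found in the camera images.
- display (a joint): hinge angle of the display's screen panel, rad: 0 flat, growing as its near edge (the robot's side) swings up; 1.05 is 60 degrees; stops at 0 and 1.75; starts between 0.08 and 0.35. Stiff hinge: the panel stays at any angle, and 5 to 9 N at the tab raises it. Panel: dark plastic, 170 mm from hinge to near edge, 230 mm wide, 14 mm thick, a screen on its upper face.
- display_tab (a point): grip point of the display's tab, a tongue 24 mm wide (along the hinge), 10 mm thick, in the panel's plane, standing 45 mm out from the middle of the panel's near edge. The point: mid-tongue, 25 mm from the panel, 195 mm from the hinge axis. Pinched by its two sides it pivots between the fingers as the panel swings. Axes (of the panel): x tab to hinge, y along the hinge, z out of the screen.
- display_hinge (a point): middle of the display's hinge axis, fixed, at the far edge of its case, 52 mm above the table; axes as for the tab. The case, 180 x 230 mm and 44 mm high, is screwed to the table, turned up to 0.35 rad either way; the panel lies over it and the tongue overhangs its front.
- printer_tab (a point): the same point on the same kind of tab (24 x 10 mm, 45 mm long) on the cover of the label printer: a narrower unit, 140 mm wide, ribbed plain cover without screen, else of the same depth, height and material, beside the display, left or right of it. To be left alone.

How it is judged (in metres and radians):
At the end, for the whole second after the job is handed in: The display's screen panel is at rest at 60 degrees from flat, give or take 12 degrees (0.838 to 1.257 rad), and the label printer's tab is within 15 mm of where it was at the start (value of joint display between 0.838 and 1.257 rad and velocity of joint display between -0.05 and 0.05 rad/s and distance of printer_tab from where it was at the start of the episode below 0.015 m); the robot touches nothing.
It fails at once if the label printer's cover is moved (its tab by more than 30 mm) (distance of printer_tab from where it was at the start of the episode above 0.03 m).
It also fails if it takes over 35 s, if anything falls off the work surface, if the arm or the gripper's body presses on something with over 40 N, if the wrist force passes 120 N, or if a joint passes its speed limit or range.

### The arm

A 6-joint arm with a two-finger parallel gripper is mounted at the origin on the work surface. World frame = base frame: x ahead of the robot, y to its left, z up, the work surface at z = 0. Lengths are in m, angles in degrees, forces in N, time in s.
With the tool pointing down it reaches from about 0.375 to 0.75 m from the base axis. Payload 9 kg.
Tool frame: the origin (TCP) lies where the fingers leave the gripper's body, on its centre line; the fingertips stand 73 mm ahead of it and the grasp point (between the pads) lies 54 mm ahead of it (robot.tip_reach is the distance from the TCP to the fingertips, in m); z points along the fingers, y is the direction in which the jaws open and shut (so a half turn about z gives the same grasp; the last joint's range is limited). The gripper opens to 85 mm and grips with 20 to 120 N. Pads are 22 mm wide; open, the fingers measure 114 mm over their backs; the gripper's body (76 mm by 85 mm) begins 54 mm behind the grasp point. The pads swing forward as they close: fully open they stand 13 mm farther back than shut.
Start: joints at [-79.853, 5.964, 5.575, 89.605, 0, 77.527], TCP at [0.231, -0.554, 0.304] pointing down, gripper open.
Joint ranges: [-171.21, 171.21], [-48.23, 106.86], [-62.78, 66.21], [-105.2, 120.99], [-86.42, 89.51], [-180, 180]. Speed limits (degrees/s): [127.2, 127.2, 147.25, 180, 180, 180].

### API

Orientations are given as [roll, pitch, yaw] about the fixed x, y, z axes, in that order (R = Rz(yaw) Ry(pitch) Rx(roll)).
In Python, from plant import robot gives the robot as it stands. Calls block until the motion is done:
- robot.move_pose(position, orientation): joint-space move of the TCP to a pose.
- robot.line_to(position, vel=0.15, rotation=None, guard=None): straight line of the TCP; rotation=None keeps the orientation; vel is the mean speed in m/s. With guard (N) it stops when the force on the tool has changed by that much, and returns True; else False.
- robot.goto_joints(angles): joint-space move.
- robot.set_gripper(opening): finger opening in m; the grip force is fixed at half the most; returns when the fingers have stopped.
- robot.pause(seconds).
- robot.ik(position, orientation): joint angles nearest the present ones, or None.
- robot.observe(): the state.
- robot.grab_frame(name): name is "side" or "top" or "wrist"; returns the picture (480x640x3 uint8, blue, green, red); there is no depth.
- robot.get_calibration(name): a dict with "vertical_fov" (degrees; the focal length in pixels is half the picture's height over the tangent of half this angle, whatever the lens; pixels are square), "cx", "cy" (the principal point, pixels), "rvec" (rotation vector, rad) and "tvec" (3), from world to camera coordinates, as OpenCV has them. Camera axes: x right, y down, z forward; pixel columns grow to the right and rows downward; lengths in m; the calibration is good to about 2 mm. A picture is of the moment at which its call begins: read the wrist's pose just before it. get_calibration takes no time and is no camera call; for the wrist camera it gives the pose at the moment of the call.
A pose or a line that the arm cannot do raises robot.IKError and nothing moves.
- robot.job_done(): hands the job in, once; it reports no verdict.
The state is a dict: "time": time; "q": joint angles; "qvel": joint speeds; "joint_torque": joint torques, N m; "tool_pos": TCP position; "tcp_rot": TCP orientation; "ft_force": force on the tool from outside, world axes, zero at the start; "torque": the same for the moment, N m; "gripper_width": finger opening in m.
Only numpy, scipy, OpenCV 4.12 (cv2) and the standard library are available. Lean on these libraries where they do the work, as an engineer would, in place of code of your own. Each camera call takes 0.05 s, during which the arm holds its last target.

## Working session

There is one attempt and no reset: what is moved stays moved. The work goes in short steps, each a Python script; the robot and the scene stay as the last script left them, time stands still between calls to the robot, and variables do not carry over. Pictures are saved under pics/ and viewed, and the job is handed in when it is done.

```bash
mkdir -p pics; ls; python3 - <<'E'
from plant import robot
import cv2
for n in("top","side","wrist"):
    c=robot.get_calibration(n); print(n,c)
    cv2.imwrite(f"pics/{n}0.png",robot.grab_frame(n))
print(robot.observe())
E
```

```text
pics
top {'vertical_fov': 50.09323826740519, 'cx': 322.9222121930136, 'cy': 239.91390490572266, 'rvec': array([ 2.15952764, -2.16265685,  0.11520579]), 'tvec': array([0.00141276, 0.58487235, 1.01427233])}
side {'vertical_fov': 46.49403340060091, 'cx': 314.6056450188264, 'cy': 230.58304396218864, 'rvec': array([ 0.66174403, -2.48914017,  1.31828071]), 'tvec': array([0.48831549, 0.23724835, 0.84907794])}
wrist {'vertical_fov': 60.59168520306524, 'cx': 320.63856031718126, 'cy': 237.56905875871635, 'rvec': array([-2.40506864,  1.60483268,  0.23648043]), 'tvec': array([-0.60005288, -0.03696052,  0.37917216])}
{'time': 0.15, 'q': array([-7.98534738e+01,  5.98945486e+00,  5.53871791e+00,  8.96043439e+01,
        2.03858939e-03,  7.75281843e+01]), 'qvel': array([ 0.03055078, -0.08019631,  0.10325862,  0.06405574,  0.09464148,
        0.0758521 ]), 'joint_torque': array([ 4.23822246e-03, -5.57354379e+01,  5.04006636e+01,  1.24688685e-02,
       -2.35034840e-04,  5.21383640e-06]), 'tool_pos': array([ 0.23075463, -0.5536679 ,  0.30332792]), 'tcp_rot': array([-1.79946659e+02, -1.38857007e-02,  2.26183345e+01]), 'ft_force': array([ 0.13503037, -0.16357314, -0.62310063]), 'torque': array([-0.04479882, -0.00247   , -0.04131232]), 'gripper_width': 0.08543090281211917}
```

View pics/top0.png

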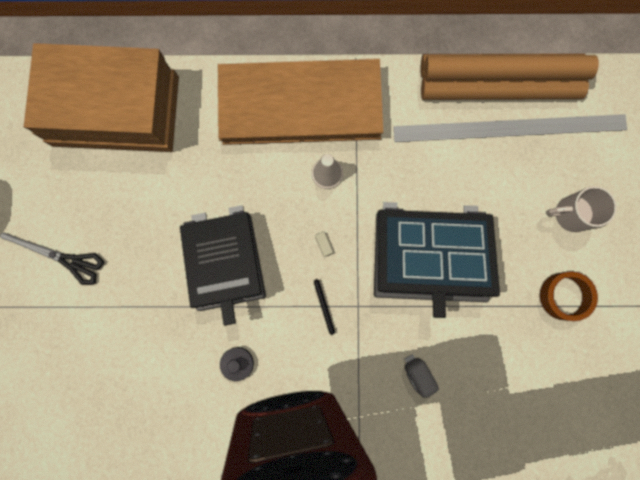

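View pics/side0.png

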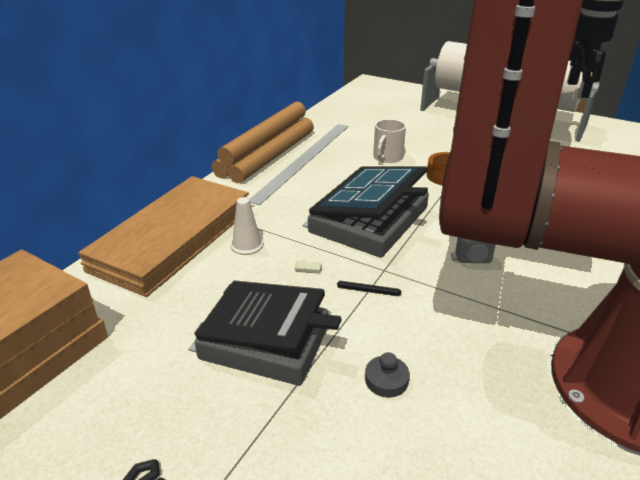

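The top view shows the display at about (437,255), with its tab at (439,305). The narrower printer is at (222,260), left of it, with its tab at (228,313). I'll zoom in to get the corners.

```bash
python3 - <<'E'
import cv2
t=cv2.imread("pics/top0.png")[190:340,355:515]; cv2.imwrite("pics/tz.png",cv2.resize(t,None,fx=5,fy=4,interpolation=cv2.INTER_CUBIC)[:600] if 0 else cv2.resize(t,None,fx=4,fy=4,interpolation=cv2.INTER_CUBIC))
t=cv2.imread("pics/side0.png")[150:265,290:450]; cv2.imwrite("pics/sz.png",cv2.resize(t,None,fx=5,fy=5,interpolation=cv2.INTER_CUBIC))
E
```

```text
(no output)
```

View pics/tz.png

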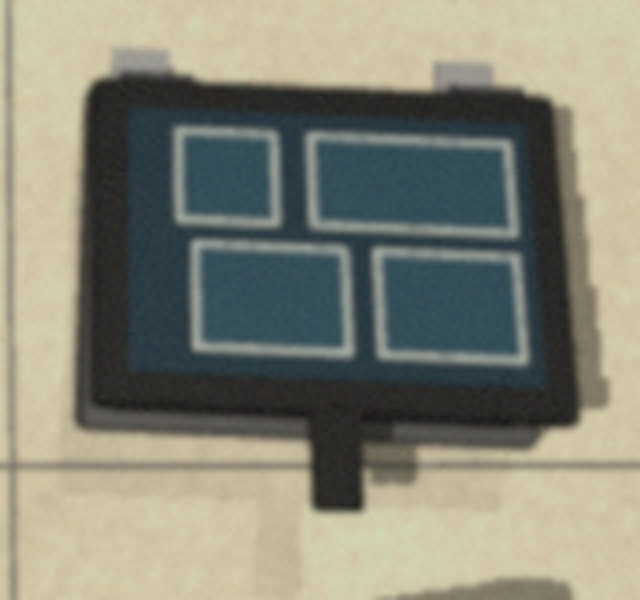

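View pics/sz.png

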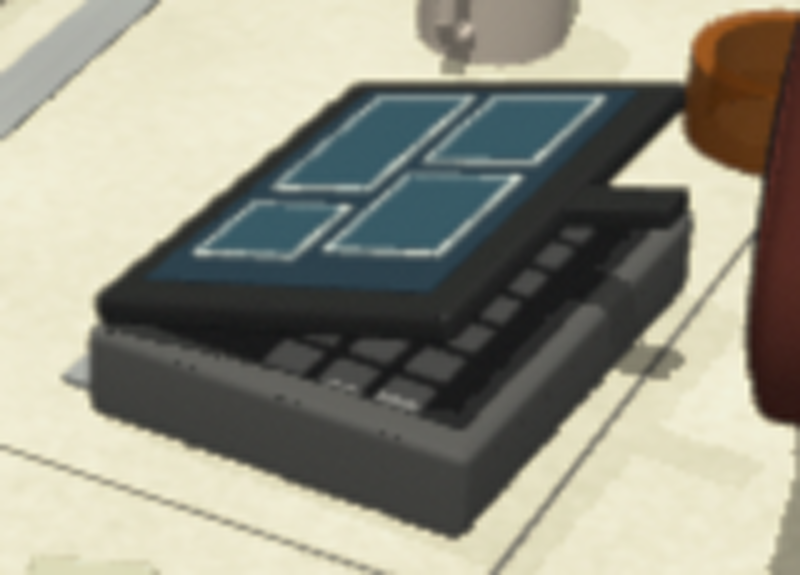

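View pics/wrist0.png

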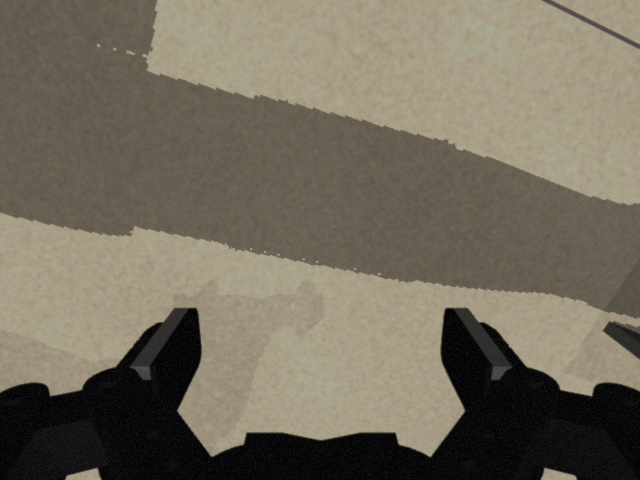

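```bash
cat > h.py <<'E'
import numpy as np, cv2
from scipy.optimize import least_squares
from plant import robot
def cam(n):
    c=robot.get_calibration(n); f=240/np.tan(np.radians(c['vertical_fov']/2))
    return np.array([[f,0,c['cx']],[0,f,c['cy']],[0,0,1]]),c['rvec'],c['tvec']
def proj(P,C): return cv2.projectPoints(np.asarray(P,float).reshape(-1,3),C[1],C[2],C[0],None)[0][:,0]
# panel coords: r from hinge toward robot, s along +y(left), n normal
def pan(p,r,s,n):
    hx,hy,yaw,th=p
    ex=np.array([np.cos(yaw),np.sin(yaw),0]);ey=np.array([-np.sin(yaw),np.cos(yaw),0]);ez=np.array([0,0,1.])
    return np.array([hx,hy,.052])+r*(-np.cos(th)*ex+np.sin(th)*ez)+s*ey+n*(np.sin(th)*ex+np.cos(th)*ez)
E
cat > fit.py <<'E'
from h import *
T=cam("top");S=cam("side")
a=lambda x,y:(355+x/4,190+y/4); b=lambda x,y:(290+x/5,150+y/5)
case=lambda p,r,s,z: pan([p[0],p[1],p[2],0],r,s,z-.052)
obs=[(T,0,(.17,.115,.007),a(92,405)),(T,0,(.17,-.115,.007),a(578,422)),(T,0,(.215,.012,.005),a(313,508)),(T,0,(.215,-.012,.005),a(363,508)),
(T,0,(.0,.115,.007),a(90,85)),(T,0,(.0,-.115,.007),a(553,98)),
(S,0,(.17,.115,.007),b(447,320)),(S,0,(.17,-.115,.007),b(690,88)),(S,0,(0,.115,.007),b(100,300)),
(S,1,(.18,.115,0),b(455,538)),(S,1,(0,.115,0),b(95,408)),(S,1,(.18,.115,.044),b(465,460))]
def res(p): return np.concatenate([proj(case(p,*c) if k else pan(p,*c),C)[0]-np.array(o) for C,k,c,o in obs])
s=least_squares(res,[.6,-.2,0,.2],loss='soft_l1')
print(s.x,np.degrees(s.x[2:])); print(res(s.x).reshape(-1,2).round(1)); print("tab",pan(s.x,.195,0,0), "free th:")
np.save("p.npy",s.x)
E
python3 fit.py
```

```text
[ 0.63739569 -0.22547691 -0.04865858  0.26008449] [-2.78793121 14.9017438 ]
[[-0.3 -0.5]
 [ 0.9  1.1]
 [-0.2  0.2]
 [ 0.3  0.8]
 [ 0.9 -2.6]
 [ 0.4 -0.6]
 [-0.5  0.7]
 [-0.8 -0.5]
 [-2.8 -0.1]
 [ 2.7  3. ]
 [-0.7  1.8]
 [ 2.1  0.6]]
tab [ 0.44917692 -0.21631121  0.10214663] free th:
```

Both views agree to within 1–3 px. The display tab is at (0.449, -0.216, 0.102), the hinge angle is about 0.26 rad, and the yaw is -2.8°. I'll hover above it and check with the wrist camera.

```bash
cat >> h.py <<'E'
try: p=np.load("p.npy")
except Exception: p=None
E
python3 - <<'E'
from h import *
g=pan(p,.200,0,0); ori=[180,0,np.degrees(p[2])]
print(g, robot.ik(g+[0,0,.054+.08],ori))
robot.move_pose(g+[0,0,.054+.09],ori)
C=cam("wrist"); im=robot.grab_frame("wrist")
P=[pan(p,r,s,.005) for r,s in((.17,.012),(.17,-.012),(.215,.012),(.215,-.012),(.195,0))]+[pan(p,.17,.115,.007),pan(p,.17,-.115,.007)]
for u in proj(P,C): cv2.drawMarker(im,tuple(int(v) for v in u),(0,0,255),cv2.MARKER_CROSS,8,1)
cv2.imwrite("pics/w1.png",im); o=robot.observe(); print(o['time'],o['tool_pos'],o['ft_force'])
E
```

```text
[ 0.4443508  -0.21607619  0.10343244] [-41.1386773  -12.90183542 -19.50010938  83.40172604   0.
 141.64925391]
1.6917 [ 0.4442598  -0.21693707  0.24761396] [-0.02868382 -0.06655493  0.06066124]
```

View pics/w1.png

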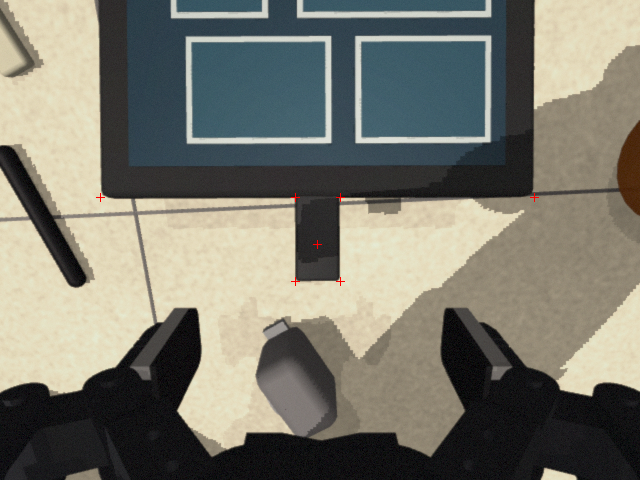

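In the wrist image the predicted tab corners, from (295,197) to (340,281), fall on the real ones to within about 1 px. I'll descend and grip.

```bash
python3 - <<'E'
from h import *
g=pan(p,.200,0,0)
print(robot.line_to(g+[0,0,.054],vel=.1,guard=8))
robot.set_gripper(0.0)
o=robot.observe(); print(o['time'],o['tool_pos'],o['ft_force'],o['gripper_width'])
C=cam("wrist"); cv2.imwrite("pics/w2.png",robot.grab_frame("wrist"))
E
```

```text
False
3.3333 [ 0.44429453 -0.21510184  0.15729754] [-1.03674309  5.80380666  1.8001794 ] 0.022783819750774422
```

View pics/w2.png

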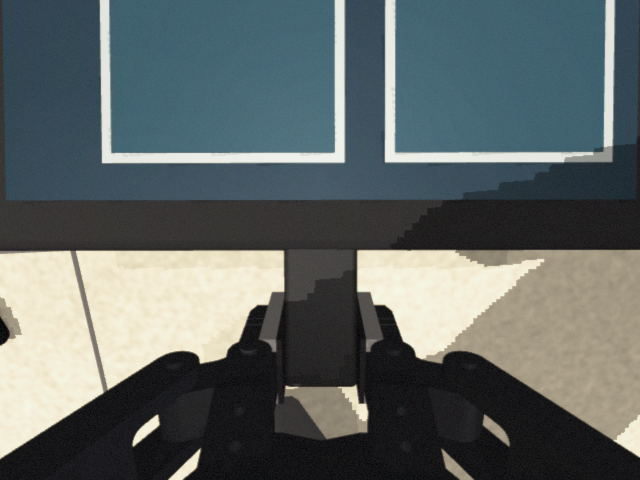

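The tab at (320,320) is held by both pads, with a width of about 23 mm, and the panel edge is clear of the fingers. Now I'll swing it along the arc and check the forces.

```bash
python3 - <<'E'
from h import *
g0=pan(p,.200,0,0); off=robot.observe()['tool_pos']-g0
th=np.linspace(p[3],1.06,12)[1:]
for t in th:
    q=p.copy(); q[3]=t
    robot.line_to(pan(q,.200,0,0)+off,vel=.08)
    o=robot.observe(); print(round(o['time'],2),round(t,2),o['ft_force'].round(1),o['torque'].round(2),round(o['gripper_width'],4))
    if np.linalg.norm(o['ft_force'])>40: print("stop");break
for n in("side","top"): cv2.imwrite(f"pics/{n}2.png",robot.grab_frame(n))
E
```

```text
3.72 0.33 [ 1.6  2.7 -0.1] [ 0.5   0.26 -0.01] 0.0233
4.05 0.41 [-0.5  3.5  0.7] [0.77 0.35 0.07] 0.0226
4.38 0.48 [0.7 4.  0.4] [0.96 0.66 0.04] 0.0229
4.72 0.55 [-0.4  5.6  0.9] [1.04 0.63 0.03] 0.0229
5.05 0.62 [ 1.   5.2 -0.6] [1.09 0.47 0.01] 0.0224
5.38 0.7 [ 1.4  5.7 -1.9] [1.12 0.36 0.03] 0.0224
5.72 0.77 [ 2.6  5.6 -3.3] [ 1.17  0.29 -0.06] 0.0234
6.05 0.84 [ 1.8  4.2 -5.3] [ 1.19  0.27 -0.05] 0.0229
6.38 0.91 [ 3.4  5.6 -6.5] [1.06 0.11 0.09] 0.023
6.72 0.99 [ 1.4  5.4 -8. ] [1.18 0.02 0.05] 0.0226
7.05 1.06 [ 2.8  6.  -6.9] [1.13 0.17 0.03] 0.0224
```

View pics/side2.png

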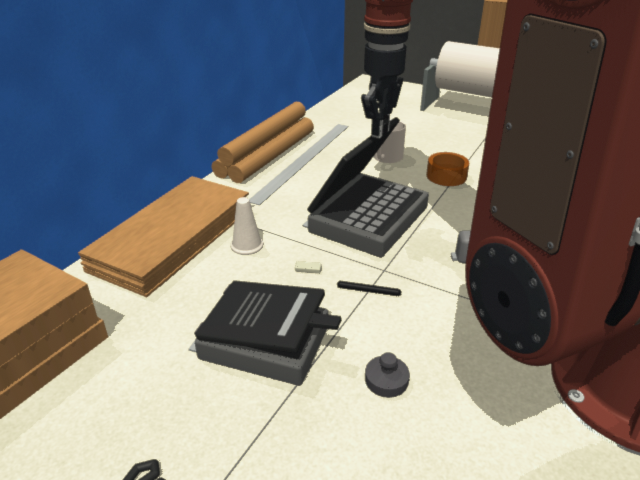

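The side view shows the panel swung up, with the gripper at (380,115) and the printer unmoved. I'll release and retreat upward.

```bash
python3 - <<'E'
from h import *
robot.set_gripper(.085)
o=robot.observe(); print(o['time'],o['ft_force'].round(1),o['gripper_width'])
print(robot.line_to(o['tool_pos']+[0,0,.10],vel=.08,guard=10))
P=robot.observe()['tool_pos']
robot.line_to(P+[-.12,0,0.03],vel=.15)
robot.pause(.3); o=robot.observe(); print(o['time'],o['ft_force'].round(1),o['tool_pos'])
q=p.copy();q[3]=1.06
for n in("side","top","wrist"):
    C=cam(n); im=robot.grab_frame(n); cv2.imwrite(f"pics/{n}3.png",im)
    u=proj([pan(q,.17,.115,.007),pan(q,.17,-.115,.007),pan(q,0,.115,.007),pan(q,.215,.012,.005),pan(q,.215,-.012,.005),pan(q,.17,.115,-.007),pan(q,.17,-.115,-.007)],C); print(n,u.round(0).tolist())
    for v in u: cv2.drawMarker(im,tuple(int(x) for x in v),(0,0,255),cv2.MARKER_CROSS,6,1)
    if n=="side": im=cv2.resize(im[90:290,260:460],None,fx=3,fy=3,interpolation=cv2.INTER_CUBIC)
    cv2.imwrite(f"pics/{n}3m.png",im)
a=cv2.imread("pics/side0.png");b=cv2.imread("pics/side3.png")
# printer motion check
for n,(x,y,w,h) in(("side",(190,275,155,110)),("top",(175,205,95,125))):
    a=cv2.imread(f"pics/{n}0.png",0)[y:y+h,x:x+w].astype(float);b=cv2.imread(f"pics/{n}3.png",0)[y:y+h,x:x+w].astype(float)
    print(n,cv2.phaseCorrelate(a,b),abs(a-b).mean())
E
```

```text
7.775 [-0.1  0.2  0.4] 0.0853377470299482
False
10.45 [-0.  -0.2  0. ] [ 0.41987201 -0.21971782  0.40948561]
side [[341.0, 156.0], [395.0, 115.0], [306.0, 211.0], [379.0, 121.0], [385.0, 117.0], [347.0, 161.0], [400.0, 120.0]]
top [[385.0, 240.0], [521.0, 246.0], [378.0, 207.0], [451.0, 254.0], [466.0, 255.0], [385.0, 247.0], [519.0, 253.0]]
wrist [[118.0, -4.0], [504.0, -4.0], [184.0, -64.0], [287.0, 27.0], [333.0, 27.0], [126.0, 21.0], [497.0, 21.0]]
side ((0.005662500596869791, 0.00012010722016952968), 0.9993162590390542) 2.6639882697947215
top ((-0.02832365789461022, 0.5191952532921391), 0.9850791857015518) 3.8496
```

View pics/side3m.png

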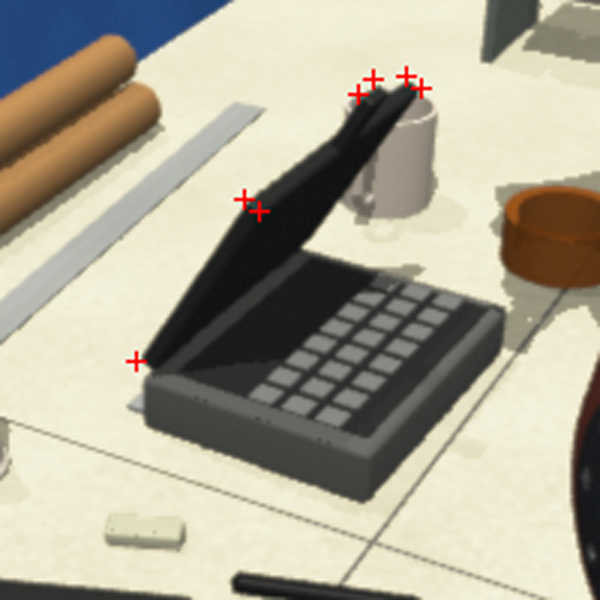

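View pics/wrist3m.png

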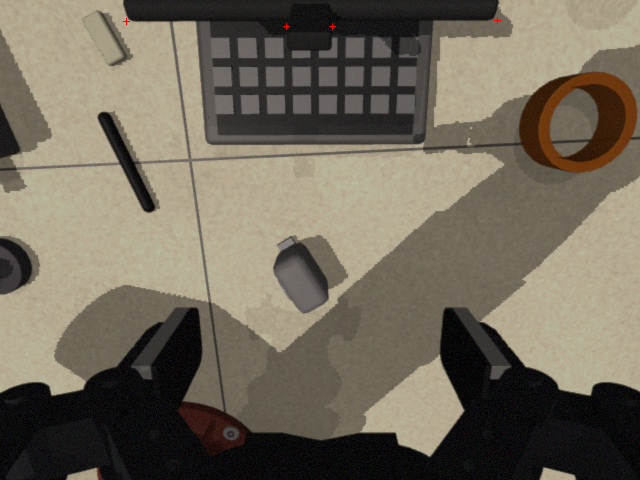

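View pics/top3m.png

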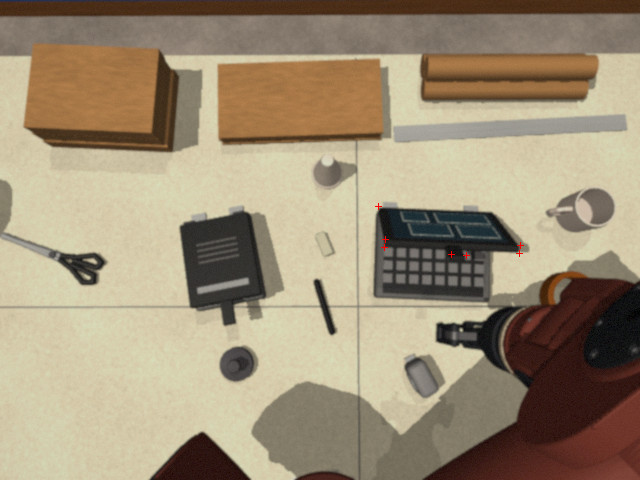

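```bash
python3 - <<'E'
from h import *
S=cam("side");W=cam("wrist")
m=lambda x,y:(260+x/3,90+y/3)
obs=[(W,(.17,.115,-.007),(125,20)),(W,(.17,-.115,-.007),(497,19)),(W,(.215,.012,-.005),(287,49)),(W,(.215,-.012,-.005),(332,49)),
(S,(.17,.115,-.007),m(259,206)),(S,(.17,-.115,-.007),m(419,90))]
def r(t):
    q=p.copy();q[3]=t[0]; return np.concatenate([proj(pan(q,*c),C)[0]-o for C,c,o in obs])
s=least_squares(r,[1.],loss='soft_l1');print(s.x,r(s.x).reshape(-1,2).round(1))
E
```

```text
[1.05852822] [[ 1.2  1.6]
 [-0.2  2.2]
 [ 0.9 -2. ]
 [ 0.3 -2.1]
 [ 0.6  2.4]
 [ 0.7 -0.3]]
```

The refit gives a panel angle of 1.059 rad. The robot is clear, and neither camera shows the printer having moved.

```bash
python3 - <<'E'
from plant import robot
robot.job_done(); o=robot.observe(); print(o['time'],o['ft_force'].round(1))
E
```

```text
the job is handed in; nothing more can be done
the job is handed in; nothing more can be done
```

I raised the display's screen panel to about 60 degrees, let go of it there, and handed the job in. `job_done()` reports no verdict.

- **How it was done:** I found the display from the top and side cameras, and the wrist image matched the predicted tab to about 1 px. I then pinched the tab by its two sides, swung it along the hinge arc from 0.26 rad, opened the gripper, and backed off upward and toward the robot.
- **Panel angle:** after release, a fit to the side and wrist images gave 1.06 rad, with residuals of about 2 px (target 0.838 to 1.257 rad). I did not measure the panel's velocity, only one set of images after letting go.
- **Robot clear:** the wrist force was about 0 N after the retreat. The largest force reading was about 10 N, while swinging the panel. The clock stood at 10.5 s just after the retreat.
- **Printer:** the side view showed no shift (0.01 px). The top view gave 0.5 px, roughly 1 mm, which I put down to noise or the changed shadows.
- **Disagreement:** the vertical force while lifting started near zero and only reached about -8 N near the end. I expected a steady load from the 5 to 9 N hinge. The images confirm the panel moved as commanded.

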